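# Screen the coil, then hold the receiver's cover over it for the speaker lead

### The job

Stand the loose square screening can mouth-down over the bare coil in the open receiver, sitting on the deck. Then lift the receiver's cover by its handle, carry it over the things in between and hold it level and square above the receiver, loudspeaker end over the front panel, with a gap of about two centimetres above the panels so that I can plug in the speaker lead. Do not let it touch the receiver or disturb the other goods, and finish holding it there: do not put it down or let go.

Things in the scene. Friction and masses are not known exactly. Their poses are not given: they have to be found in the camera images.
- radio: Open receiver, fixed, left or right of the robot, 190 x 190 mm: deck top 14 mm above the table, black front panel (local -x side, 5 mm thick, tuning knob sticks out 18 mm) and aluminium rear panel (+x side, 4 mm thick, fins 16 mm out), each 190 mm wide, top edge 78 mm above the table; left and right sides open. Origin: centre of its underside on the table; x from front to rear, z up.
- radio_coil (a point): Foot of the bare coil, on the deck (14 mm above the table): an upright white plastic former with copper winding, up to 19 mm thick at its foot and winding, standing 38 mm above this point. 60 mm behind the front panel's outer face and 35 mm to the right (local -y) of the receiver's middle. Axes as the receiver's.
- radio_can2 (a point): Centre of the top of a can already fitted on the deck, 34 x 34 mm, 56 mm high, 80 mm behind the bare coil; leave it.
- radio_transformer (a point): Centre of the top of the transformer on the deck, 46 mm (x) x 56 mm (y), 54 mm above the table. The only other part of note is a crystal filter (local x -45, y 50, 30 x 18 mm, top 25 mm above the table); the rest are lower than 26 mm.
- radio_front (a point): Middle of the top edge of the receiver's front panel, at its outer face, 78 mm above the table. Axes as the receiver's.
- radio_rear (a point): Middle of the top edge of the receiver's rear panel, at its outer face, 78 mm above the table, 190 mm behind radio_front. Axes as the receiver's.
- can: Loose square aluminium screening can, 34 x 34 x 56 mm long, one end closed, the other open, walls 2 mm (inside 30 x 30, 54 deep), 35 g. Lies on its side in front of the robot, closed end roughly to the robot's right (up to about 45 degrees off). Origin: middle of the can on its axis, 28 mm from either end; x from mouth to closed end (points up when standing mouth-down), y and z square to its flat sides.
- cover: Loose top cover of the receiver, standing right way up on the table on the robot's other side: grey sheet folded to an upside-down U, 190 mm front to rear (x), 196 wide (y), 68 high, 2 thick, ends open, about 0.4 kg, balanced under its handle. Round loudspeaker slots in the roof mark its front (-x), which roughly faces the robot. Origin: centre of its footprint, level with the lower edges.
- cover_handle (a point): Middle of the cover's handle, a straight black bar 14 x 14 mm and 120 mm long running across the cover (along its y), 100 mm above the lower edges with 25 mm free under it over a stretch of 92 mm. Axes as the cover's.
- cover_front (a point): Middle of the cover's open front end, level with the lower edges (a point in the air between the sides), 95 mm in front of the cover's origin. Belongs above radio_front.
- cover_rear (a point): Middle of the cover's open rear end, level with the lower edges, 95 mm behind the cover's origin. Belongs above radio_rear.
- speaker_a: Bystander between receiver and cover: black loudspeaker box, loose, 85 (x) x 80 (y) x 135 mm high. Origin: centre of its underside.
- speaker_b: Bystander: the second loudspeaker box beside the first, same size. Origin: centre of its underside.
- carton: Bystander behind the loudspeakers: loose cardboard carton 80 (x) x 120 (y) x 110 mm high. Origin: centre of its underside.
- capacitor: Bystander at the left side: round aluminium capacitor, 35 mm diameter, 66 mm tall, loose. Origin: centre of its underside.
- clamp: Bystander at the right side: aluminium mast clamp of two plates and two bolts, 60 x 40 x 40 mm, loose. Origin: centre of its underside.
- screwdriver: Bystander near the robot, on the left: screwdriver 170 mm long lying along its x, about 25 mm high. Origin: on the table under its middle.
- dish: Bystander near the robot, on the right: small steel dish 70 mm across, 26 mm high. Origin: centre of its underside.
There are look-alikes about, which are no part of the job. What is shaped like the can but blue or red is not meant.

How it is judged:
By the outcome, as a careful person would: the job done as asked, in the order asked, and still so for the second after the job is handed in, while the arm keeps its last pose, push and grip.
It also fails if it takes over 67 s, if anything falls off the work surface, if the arm or the gripper's body presses on something with over 40 N, if the wrist force passes 120 N, or if a joint passes its speed limit or range.

### The arm

A 6-joint arm with a two-finger parallel gripper is mounted at the origin on the work surface. World frame = base frame: x ahead of the robot, y to its left, z up, the work surface at z = 0. Lengths are in m, angles in rad, forces in N, time in s.
With the tool pointing down it reaches from about 0.3 to 0.775 m from the base axis. Payload 14.6 kg.
Tool frame: the origin (TCP) lies where the fingers leave the gripper's body, on its centre line; the fingertips stand 97 mm ahead of it and the grasp point (between the pads) lies 78 mm ahead of it; z points along the fingers, y is the line along which they close (so a half turn about z gives the same grasp; the last joint's range is limited). The gripper opens to 94 mm and grips with 3 to 60 N. Pads are 16 mm wide; open, the fingers measure 119 mm over their backs; the gripper's body (75 mm by 177 mm) begins 78 mm behind the grasp point.
Start: joints at [1.091, 0.3, 1.521, -0, 1.321, -0.067], TCP at [0.221, 0.504, 0.303] pointing down, gripper open.
Joint ranges: [-3.03, 3.03], [-0.79, 2.21], [0.23, 2.52], [-1.04, 4.18], [0, 3.07], [-2.55, 2.55]. Speed limits (rad/s): [2.22, 2.22, 2.57, 3.14, 3.14, 3.14].

### API

Orientations are given as [roll, pitch, yaw] about the fixed x, y, z axes, in that order (R = Rz(yaw) Ry(pitch) Rx(roll)).
In Python, from bench import robot gives the robot as it stands.
- The arm moves only by the tool send_rows, never from a script. Its argument "series" is a list of rows, each an object of numbers: "dx", "dy", "dz": the shift along the tool's x, y, z normalised to -1 to 1, where 1 is 0.5 m; "wx", "wy", "wz": the turn, a rotation vector about the tool's x, y, z normalised to -1 to 1, where 1 is 60 degrees. A call has 1 to 10 rows; each row shifts and turns the commanded pose from where the row before left it, along the tool's axes as they then stand; what a row does not reach is not made up. A row lasts 1/8 s, in which the tool goes at most 62.5 mm and 10.7 degrees, less where a joint would pass 70% of its speed; a pose out of reach is approached as far as the arm can. A call with a number of a shift or a turn outside -1 to 1 is refused whole. A call with a gripper value outside its range is refused whole. "fingers" is the opening, from 0 (shut) to 1 (fully open), set as the call begins (left out, the last holds). The fingers move at their own pace and stop on an object; "force" is the grip in N (left out, the last holds). Time passes only in rows, so rows that do not move let the fingers close. It gives the time, the measured TCP pose, the force, the opening and the grip force at its end, in the units of the state.
- robot.get_obs(): the state, without advancing time (a new reading comes with each control period).
- robot.grab_frame(name): name is "side" or "top"; returns a dict with "frame" (420x560x3 uint8, red, green, blue), "K" (3x3 intrinsics, pixels), "world_to_cam" (4x4, takes a point from world to camera coordinates). Camera axes: x right, y down, z forward; pixel columns grow to the right and rows downward; lengths in m; the calibration is good to about 2 mm. A picture is of the moment at which its call begins. There is no depth.
- robot.finish_job(): hands the job in; it is judged then, once.
The state is a dict: "time": time; "qpos": joint angles; "dq": joint speeds; "effort": joint torques, N m; "tcp_pos": TCP position; "ee_rot": TCP orientation; "ft_force": force on the tool from outside, world axes, zero at the start; "moment": the same for the moment, N m; "gripper_width": finger opening in m; "finger_force": force on a finger pad.
Only numpy, scipy, OpenCV 4.12 (cv2) and the standard library are available. Lean on these libraries where they do the work, as an engineer would, in place of code of your own. Each camera call takes 0.05 s, during which the arm holds its last target. There are 200 camera calls.

## Working session

There is one attempt and no reset: what is moved stays moved. The work goes in short steps, Python scripts to look and compute and a tool call to move; the robot and the scene stay as the last step left them, time stands still between calls to the robot, and variables do not carry over. Pictures are saved under pics/ and viewed, at most 10 in all, crops included, and the job is handed in when it is done.

Besides the shell and the picture viewer there is one more tool, called after "Request:" as name(argument=value, ...), one argument or row to a line, values as JSON. send_rows: Moves the arm, as the interface text tells. Its arguments: {"type":"object","properties":{"series":{"type":"array","items":{"type":"object","properties":{"dx":{"type":"number"},"dy":{"type":"number"},"dz":{"type":"number"},"wx":{"type":"number"},"wy":{"type":"number"},"wz":{"type":"number"}}}},"fingers":{"type":"number"},"force":{"type":"number"}},"required":["series"]}

```bash
mkdir -p pics; ls
python3 - <<'E'
from bench import robot
import cv2
print(robot.get_obs())
for n in("side","top"):
    f=robot.grab_frame(n); cv2.imwrite(f"pics/{n}0.png",f["frame"][:,:,::-1]); print(n,f["K"].tolist(),f["world_to_cam"].round(4).tolist())
E
```

```text
pics
{'time': 0.0, 'qpos': array([ 1.09142966e+00,  3.00464623e-01,  1.52156674e+00, -3.65353113e-06,
        1.32069896e+00, -6.66042715e-02]), 'dq': array([-5.23247380e-04,  1.69061915e-04,  1.27218933e-03, -7.20691635e-05,
        8.01413642e-04,  5.68011194e-04]), 'effort': array([-7.90186514e-04, -5.31798220e+01, -3.52732229e+01,  7.08582834e-02,
        2.43041193e-02, -1.08804354e-04]), 'tcp_pos': array([0.22056539, 0.50367631, 0.30209589]), 'ee_rot': array([-3.14045727e+00, -7.21870325e-05,  2.72883113e+00]), 'ft_force': array([-0.15366838,  1.11267159,  0.05042826]), 'moment': array([-0.03495947,  0.03046179,  0.04792657]), 'finger_force': 0.0, 'gripper_width': 0.0939259102978834}
side [[429.3246344725407, 0.0, 286.92178910448195], [0.0, 429.3246344725407, 210.93882908601483], [0.0, 0.0, 1.0]] [[0.8505, -0.5256, -0.0208, -0.458], [-0.3631, -0.558, -0.7462, 0.2841], [0.3806, 0.6422, -0.6654, 1.0283], [0.0, 0.0, 0.0, 1.0]]
top [[458.57376042106773, 0.0, 281.68028729886396], [0.0, 458.57376042106773, 219.2657467292062], [0.0, 0.0, 1.0]] [[0.0132, -0.9999, -0.0059, -0.0077], [-0.9975, -0.0128, -0.0699, 0.5363], [0.0698, 0.0068, -0.9975, 1.6605], [0.0, 0.0, 0.0, 1.0]]
```

View pics/top0.png

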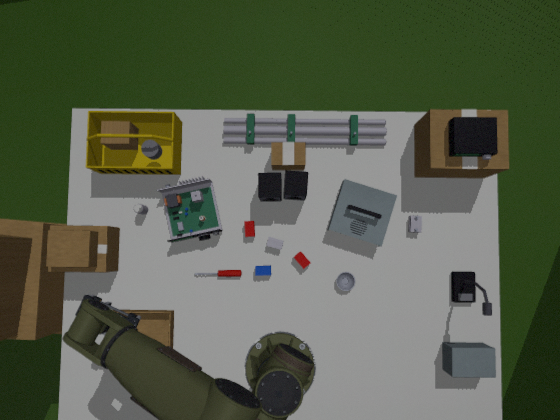

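View pics/side0.png

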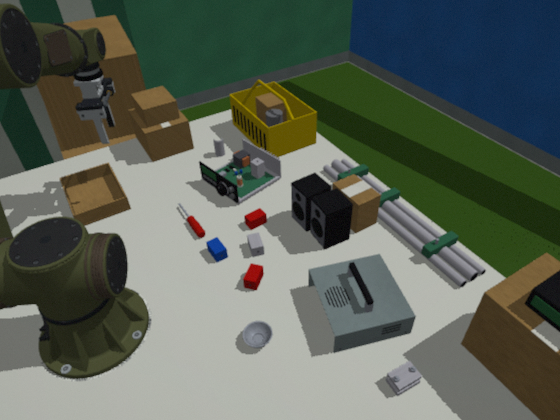

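The top view shows the receiver at about (191,210), the cover at (362,213) and the speakers at (270,186) and (296,185). Things that could be taken for the can in the top view:
- silver (275,243)
- red (249,229)
- red (302,260)
- blue (263,270)
- the clamp (415,224), which is also silver
- the fitted can (196,197)
- the capacitor (140,209)

I choose the silver one at (275,243), side view (256,243), and check it in a close crop.

```bash
cat > h.py <<'E'
import numpy as np, cv2
from bench import robot
def ray(f,u,v,z):
    K,T=f["K"],f["world_to_cam"]; R,t=T[:3,:3],T[:3,3]
    c=-R.T@t; d=R.T@np.linalg.inv(K)@[u,v,1]
    return c+d*(z-c[2])/d[2]
def proj(f,P):
    p=f["world_to_cam"][:3]@np.r_[P,1]; q=f["K"]@p; return q[:2]/q[2]
def tri(fs,uvs):
    A=[];b=[]
    for f,(u,v) in zip(fs,uvs):
        P=f["K"]@f["world_to_cam"][:3]
        for r in (u*P[2]-P[0],v*P[2]-P[1]): A.append(r[:3]/np.linalg.norm(r[:3]));b.append(-r[3]/np.linalg.norm(r[:3]))
    return np.linalg.lstsq(np.array(A),np.array(b),rcond=None)[0]
def crop(img,x,y,w,h,W,H): return cv2.resize(img[y:y+h,x:x+w],(W,H),interpolation=cv2.INTER_CUBIC)
E
python3 - <<'E'
from h import *
t=cv2.imread("pics/top0.png");s=cv2.imread("pics/side0.png")
a=np.hstack([crop(t,155,172,80,75,400,300)[:, :400],crop(s,190,135,100,75,400,300)])
b=np.hstack([crop(t,255,228,40,30,266,300)[:,:266],crop(s,240,225,40,40,266,300),crop(t,318,172,90,90,268,300)])
cv2.imwrite("pics/c1.png",np.vstack([a,b]))
E
```

```text
(no output)
```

View pics/c1.png

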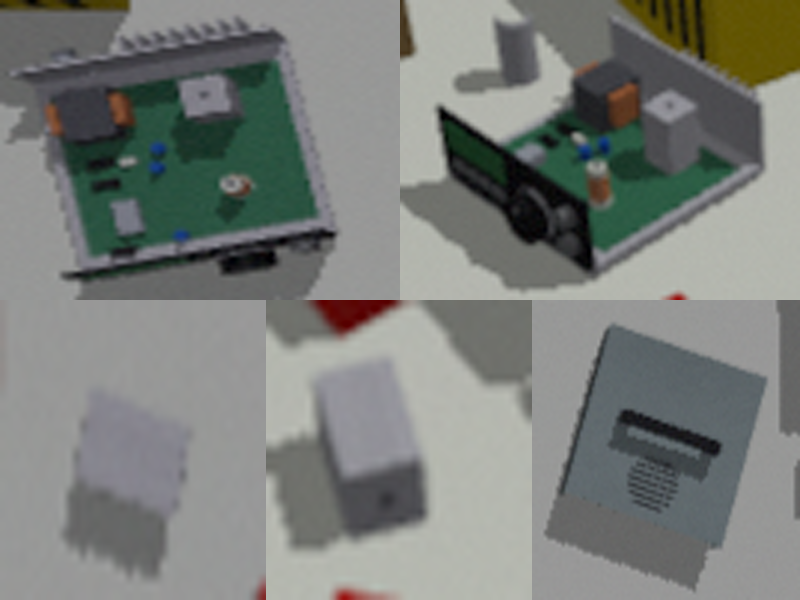

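The crop confirms the silver can at top (275,243). Its closed end, with the dark dot, faces the side camera, so it points to the robot's right. The cover's slots face the robot, and the coil top is at about top (202,218). Now I measure.

Run:
```python
from h import *
fs={n:robot.grab_frame(n) for n in("top","side")}
T,S=fs["top"],fs["side"]
def comp(f,x,y,w,h,fn):
    im=f["frame"][y:y+h,x:x+w].astype(int); m=fn(im[...,0],im[...,1],im[...,2]).astype(np.uint8)
    c=max(cv2.findContours(m,cv2.RETR_EXTERNAL,cv2.CHAIN_APPROX_NONE)[0],key=cv2.contourArea)
    return c.reshape(-1,2)+[x,y],m
im=T["frame"]; print("can rgb",im[243,275],"table",im[250,300],"cover",im[195,360],im[235,345],"shadow",im[252,370],'canshadow',im[250,270])
c,m=comp(T,262,232,28,24,lambda r,g,b:(b-r>3)&(b-g>3)&(r>110))
r=cv2.minAreaRect(c.astype(np.float32)); print("can",m.sum(),r); 
bx=cv2.boxPoints(r); print([ray(T,*p,.034).round(4).tolist() for p in bx], ray(T,*r[0],.034).round(4))
c,m=comp(T,320,172,85,85,lambda r,g,b:(b-r>10)&(r>75)|((r<60)))
r=cv2.minAreaRect(c.astype(np.float32)); print("cover",m.sum(),r,[ray(T,*p,.068).round(4).tolist() for p in cv2.boxPoints(r)])
P={"FL":(167.4,240.7),"FR":(221.6,230.8),"RL":(157.4,190.3),"RR":(211.6,180.3)}
for k,p in P.items(): print(k,ray(T,*p,.078).round(4))
# side view guesses: crop x4,y4 offset 190,135
for k,p in {"FL":(200,162),"FR":(238.5,191.0),"RL":(243,139.5),"RR":(280,163)}.items(): print("S",k,ray(S,*p,.078).round(4))
print("coil",ray(T,202,218,.052),ray(S,190+197/4,135+165/4,.052))
print("can2",ray(T,155+205/5,172+92/4,.070),ray(S,190+270/4,135+103/4,.07))
# handle: dark bar
c,m=comp(T,345,200,45,25,lambda r,g,b:(r<45)&(g<45)&(b<45))
r=cv2.minAreaRect(c.astype(np.float32)); print("handle",m.sum(),r,[ray(T,*p,.100).round(4).tolist() for p in cv2.boxPoints(r)],ray(T,*r[0],.1))
for n,p in {"dish":(345,282),"spk1":(270,186),"spk2":(296,185)}.items(): print(n,ray(T,*p,.03 if n=="dish" else .135).round(3))
```

```text
can rgb [133 131 142] table [151 147 147] cover [ 93 101 106] [94 95 96] shadow [101 101 101] canshadow [102 104 101]
can 150 ((274.4923095703125, 242.86155700683594), (15.611631393432617, 9.472225189208984), 15.255120277404785)
[[0.4399, 0.0557, 0.034], [0.4731, 0.0472, 0.034], [0.4589, -0.0076, 0.034], [0.4258, 0.001, 0.034]] [0.4494 0.0241 0.034 ]
cover 2559 ((362.0050354003906, 211.8173828125), (56.211185455322266, 52.34667205810547), 17.52556800842285) [[0.5028, -0.1633, 0.068], [0.6821, -0.2185, 0.068], [0.6236, -0.4095, 0.068], [0.4453, -0.3531, 0.068]]
FL [0.4513 0.4008 0.078 ]
FR [0.4887 0.2104 0.078 ]
RL [0.6297 0.4419 0.078 ]
RR [0.6679 0.25   0.078 ]
S FL [0.4519 0.3975 0.078 ]
S FR [0.4893 0.1935 0.078 ]
S RL [0.6323 0.4406 0.078 ]
S RR [0.6676 0.2485 0.078 ]
coil [0.53490768 0.28546567 0.052     ] [0.53812349 0.28986649 0.052     ]
can2 [0.61560418 0.3057122  0.07      ] [0.61776562 0.3101245  0.07      ]
handle 120 ((364.11444091796875, 211.14395141601562), (33.83100891113281, 3.8761157989501953), 17.818889617919922) [[0.5736, -0.23, 0.1], [0.5866, -0.2341, 0.1], [0.5518, -0.3462, 0.1], [0.5389, -0.3421, 0.1]] [ 0.56269714 -0.28813104  0.1       ]
dish [ 0.312 -0.232  0.03 ]
spk1 [0.642 0.04  0.135]
spk2 [ 0.646 -0.049  0.135]
```

```bash
cat >> h.py <<'E'
from scipy.spatial.transform import Rotation as Ro
def pose():
    o=robot.get_obs(); return np.array(o["tcp_pos"]),Ro.from_euler("xyz",o["ee_rot"]),o
def plan(p,R,targets):
    """each target (tcp,Ro): turn rows first, then shift rows; prints rows in move units"""
    for q,Q in targets:
        w=(R.inv()*Q).as_rotvec()/np.radians(60); n=max(1,int(np.ceil(np.linalg.norm(w)*60/10.5)))
        s=Q.inv().apply(q-p)/.5; m=max(1,int(np.ceil(np.linalg.norm(s)*500/60)))
        print("turn",n,"x",(w/n).round(4),"| shift",m,"x",(s/m).round(4),"world d",(q-p).round(4)); p,R=q,Q
def frame(y,z):
    y,z=map(np.asarray,(y,z)); return Ro.from_matrix(np.c_[np.cross(y,z),y,z])
def hv(deg): a=np.radians(deg); return np.array([np.cos(a),np.sin(a),0])
DOWN=np.array([0,0,-1.])
E
python3 - <<'E'
from h import *
S=robot.grab_frame("side")
for p in [(247.4,235),(258,232.3),(264,247),(251.7,248.3)]: print(ray(S,*p,.034).round(4))
for p in [(264,254.3),(252,256.3)]: print("b",ray(S,*p,0).round(4))
T=robot.grab_frame("top")
for p in [(249,229),(302,260),(263,270)]: print("lk",ray(T,*p,.034).round(3))
c=hv(-104.5); th=np.radians(50)
z=np.cos(th)*DOWN-np.sin(th)*c; Q=frame(hv(-14.5),z)
G=np.array([.449,.023,.024])+.012*c; 
p,R,o=pose()
tc=G-.078*z
print("G",G,"tcp",tc)
# first shift with start orientation, then turn, then go
plan(p,R,[(np.array([.42,.0,.33]),R),(tc-.09*z,Q),(tc,Q)])
E
```

```text
[0.4421 0.0545 0.034 ]
[0.4725 0.0477 0.034 ]
[ 0.4586 -0.0114  0.034 ]
[0.428  0.0026 0.034 ]
b [ 0.4591 -0.0067  0.    ]
b [0.4273 0.0049 0.    ]
lk [0.498 0.117 0.034]
lk [ 0.389 -0.076  0.034]
lk [0.351 0.064 0.034]
G [0.44599544 0.01138223 0.024     ] tcp [ 0.43103487 -0.04646601  0.07413743]
turn 1 x [0. 0. 0.] | shift 10 x [-0.0769 -0.0763 -0.0055] world d [ 0.1994 -0.5038  0.0275]
turn 9 x [-0.0651  0.0764  0.1394] | shift 4 x [-0.1116  0.0112  0.0211] world d [-0.0062 -0.1132 -0.198 ]
turn 1 x [0. 0. 0.] | shift 2 x [-0.   -0.    0.09] world d [ 0.0173  0.0667 -0.0579]
```

Request:
send_rows(
  fingers=0.8,
  force=15,
  series=[
    {"dx": -0.077,"dy": -0.076,"dz": -0.0055},
    {"dx": -0.077,"dy": -0.076,"dz": -0.0055},
    {"dx": -0.077,"dy": -0.076,"dz": -0.0055},
    {"dx": -0.077,"dy": -0.076,"dz": -0.0055},
    {"dx": -0.077,"dy": -0.076,"dz": -0.0055},
    {"dx": -0.077,"dy": -0.076,"dz": -0.0055},
    {"dx": -0.077,"dy": -0.076,"dz": -0.0055},
    {"dx": -0.077,"dy": -0.076,"dz": -0.0055},
    {"dx": -0.077,"dy": -0.076,"dz": -0.0055},
    {"dx": -0.077,"dy": -0.076,"dz": -0.0055},
  ],
)

```text
validation failed for argument at $.se...
```

Request:
send_rows(
  series=[
    {"wx": -0.065,"wy": 0.0765,"wz": 0.1395},
    {"wx": -0.065,"wy": 0.0765,"wz": 0.1395},
    {"wx": -0.065,"wy": 0.0765,"wz": 0.1395},
    {"wx": -0.065,"wy": 0.0765,"wz": 0.1395},
    {"wx": -0.065,"wy": 0.0765,"wz": 0.1395},
    {"wx": -0.065,"wy": 0.0765,"wz": 0.1395},
    {"wx": -0.065,"wy": 0.0765,"wz": 0.1395},
    {"wx": -0.065,"wy": 0.0765,"wz": 0.1395},
    {"wx": -0.065,"wy": 0.0765,"wz": 0.1395},
    {},
  ],
)

```text
validation failed for argument at $.se...
```

```bash
cat > g.py <<'E'
from h import *
c=hv(-104.5); th=np.radians(50)
z=np.cos(th)*DOWN-np.sin(th)*c; Q=frame(hv(-14.5),z)
G=np.array([.450,.0235,.024])+.012*c; tc=G-.078*z
E
python3 - <<'E'
from g import *
p,R,o=pose(); print(o["time"],p.round(4),o["qpos"].round(3),o["ft_force"].round(1),(R.inv()*Q).as_rotvec())
plan(p,R,[(tc-.09*z,Q),(tc,Q)])
E
```

```text
0.3 [0.2206 0.5038 0.3025] [ 1.091  0.3    1.521  0.     1.321 -0.067] [ 0.2  0.  -0.1] [-0.61316087  0.71969252  1.31411793]
turn 9 x [-0.0651  0.0764  0.1394] | shift 12 x [-0.0805  0.0571 -0.0517] world d [ 0.1942 -0.6165 -0.1705]
turn 1 x [0. 0. 0.] | shift 2 x [-0.   -0.    0.09] world d [ 0.0173  0.0667 -0.0579]
```

Request:
send_rows(
  fingers=0.8,
  force=15,
  series=[
    {"dx": -0.077,"dy": -0.076,"dz": -0.006,"wx": 0,"wy": 0,"wz": 0},
  ],
)

```text
time: 0.42
tcp_pos: [0.2402, 0.4541, 0.3048]
ee_rot: [-3.141, -0.0, 2.731]
ft_force: [2.2, -1.0, 0.4]
gripper_width: 0.0871
finger_force: 0.0
```

Request:
send_rows(
  series=[
    {"dx": -0.077,"dy": -0.076,"dz": -0.006,"wx": 0,"wy": 0,"wz": 0},
    {"dx": -0.077,"dy": -0.076,"dz": -0.006,"wx": 0,"wy": 0,"wz": 0},
    {"dx": -0.077,"dy": -0.076,"dz": -0.006,"wx": 0,"wy": 0,"wz": 0},
    {"dx": -0.077,"dy": -0.076,"dz": -0.006,"wx": 0,"wy": 0,"wz": 0},
    {"dx": -0.077,"dy": -0.076,"dz": -0.006,"wx": 0,"wy": 0,"wz": 0},
    {"dx": -0.077,"dy": -0.076,"dz": -0.006,"wx": 0,"wy": 0,"wz": 0},
    {"dx": -0.077,"dy": -0.076,"dz": -0.006,"wx": 0,"wy": 0,"wz": 0},
    {"dx": -0.077,"dy": -0.076,"dz": -0.006,"wx": 0,"wy": 0,"wz": 0},
    {"dx": -0.077,"dy": -0.076,"dz": -0.006,"wx": 0,"wy": 0,"wz": 0},
  ],
)

```text
time: 1.55
tcp_pos: [0.4212, -0.0006, 0.333]
ee_rot: [3.141, 0.001, 2.729]
ft_force: [0.2, 0.3, -0.0]
gripper_width: 0.0751
finger_force: 0.0
```

Request:
send_rows(
  series=[
    {"dx": 0,"dy": 0,"dz": 0,"wx": -0.065,"wy": 0.076,"wz": 0.139},
    {"dx": 0,"dy": 0,"dz": 0,"wx": -0.065,"wy": 0.076,"wz": 0.139},
    {"dx": 0,"dy": 0,"dz": 0,"wx": -0.065,"wy": 0.076,"wz": 0.139},
    {"dx": 0,"dy": 0,"dz": 0,"wx": -0.065,"wy": 0.076,"wz": 0.139},
    {"dx": 0,"dy": 0,"dz": 0,"wx": -0.065,"wy": 0.076,"wz": 0.139},
    {"dx": 0,"dy": 0,"dz": 0,"wx": -0.065,"wy": 0.076,"wz": 0.139},
    {"dx": 0,"dy": 0,"dz": 0,"wx": -0.065,"wy": 0.076,"wz": 0.139},
    {"dx": 0,"dy": 0,"dz": 0,"wx": -0.065,"wy": 0.076,"wz": 0.139},
    {"dx": 0,"dy": 0,"dz": 0,"wx": -0.065,"wy": 0.076,"wz": 0.139},
    {"dx": 0,"dy": 0,"dz": 0,"wx": 0,"wy": 0,"wz": 0},
  ],
)

```text
time: 2.8
tcp_pos: [0.4205, 0.001, 0.3324]
ee_rot: [3.137, -0.87, 1.325]
ft_force: [0.9, -0.9, 0.1]
gripper_width: 0.0754
finger_force: 0.0
```

Run:
```python
from g import *
p,R,o=pose(); print(o["time"],p.round(4),o["qpos"].round(3),o["ft_force"].round(1),(R.inv()*Q).as_rotvec())
plan(p,R,[(tc-.09*z,Q),(tc,Q)])
```

```text
2.8 [0.4205 0.001  0.3324] [-0.408  0.01   1.934  0.865  1.445 -0.388] [ 0.9 -0.9  0.1] [-0.00048682  0.00234691  0.00456034]
turn 1 x [-0.0005  0.0022  0.0044] | shift 4 x [-0.1126  0.0115  0.0217] world d [-0.0057 -0.1137 -0.2004]
turn 1 x [0. 0. 0.] | shift 2 x [-0.   -0.    0.09] world d [ 0.0173  0.0667 -0.0579]
```

Request:
send_rows(
  series=[
    {"dx": -0.113,"dy": 0.012,"dz": 0.022,"wx": 0,"wy": 0.002,"wz": 0.004},
    {"dx": -0.113,"dy": 0.012,"dz": 0.022,"wx": 0,"wy": 0,"wz": 0},
    {"dx": -0.113,"dy": 0.011,"dz": 0.021,"wx": 0,"wy": 0,"wz": 0},
    {"dx": -0.112,"dy": 0.011,"dz": 0.022,"wx": 0,"wy": 0,"wz": 0},
    {"dx": 0,"dy": 0,"dz": 0,"wx": 0,"wy": 0,"wz": 0},
    {"dx": 0,"dy": 0,"dz": 0,"wx": 0,"wy": 0,"wz": 0},
  ],
)

```text
time: 3.55
tcp_pos: [0.416, -0.1125, 0.1331]
ee_rot: [3.138, -0.872, 1.323]
ft_force: [-0.2, 0.0, 0.4]
gripper_width: 0.075
finger_force: 0.0
```

Run:
```python
from g import *
p,R,o=pose(); print(o["time"],p.round(4),o["qpos"].round(3),o["ft_force"].round(1),(R.inv()*Q).as_rotvec())
plan(p,R,[(tc,Q)])
f=[robot.grab_frame(n) for n in("side","top")]
a=f[0]["frame"][130:310,150:390]; b=f[1]["frame"][190:310,200:360]
cv2.imwrite("pics/c2.png",np.hstack([cv2.resize(a,(400,300)),cv2.resize(b,(400,300))])[:,:,::-1])
```

```text
3.55 [ 0.416  -0.1125  0.1331] [-0.643  0.443  1.965  0.83   1.284 -0.872] [-0.2  0.   0.4] [-0.0008963   0.00057982  0.0036955 ]
turn 1 x [-0.0009  0.0006  0.0035] | shift 2 x [-0.0012 -0.0012  0.0903] world d [ 0.016   0.0665 -0.059 ]
```

View pics/c2.png

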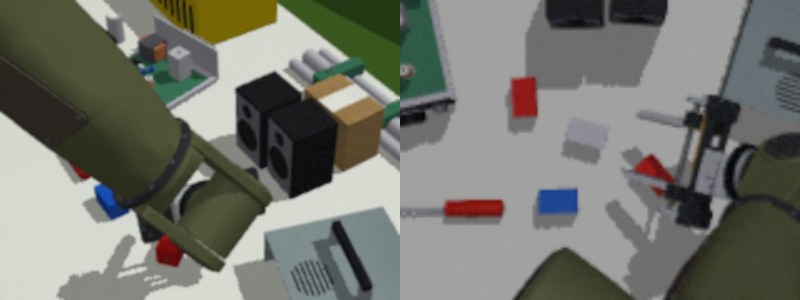

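The view shows the open gripper tilted toward the can at crop (587,132), clear of the red one below it at (655,170). Advancing.

Request:
send_rows(
  series=[
    {"dx": -0.001,"dy": -0.001,"dz": 0.06,"wx": 0,"wy": 0,"wz": 0.003},
    {"dx": -0.001,"dy": -0.001,"dz": 0.06,"wx": 0,"wy": 0,"wz": 0},
    {"dx": 0,"dy": 0,"dz": 0.06,"wx": 0,"wy": 0,"wz": 0},
    {"dx": 0,"dy": 0,"dz": 0,"wx": 0,"wy": 0,"wz": 0},
  ],
)

```text
time: 4.15
tcp_pos: [0.4317, -0.045, 0.0741]
ee_rot: [-3.14, -0.873, 1.318]
ft_force: [-0.7, 0.3, -0.0]
gripper_width: 0.075
finger_force: 0.0
```

Request:
send_rows(
  fingers=0,
  force=12,
  series=[
    {"dx": 0,"dy": 0,"dz": 0,"wx": 0,"wy": 0,"wz": 0},
    {"dx": 0,"dy": 0,"dz": 0,"wx": 0,"wy": 0,"wz": 0},
    {"dx": 0,"dy": 0,"dz": 0,"wx": 0,"wy": 0,"wz": 0},
    {"dx": 0,"dy": 0,"dz": 0,"wx": 0,"wy": 0,"wz": 0},
    {"dx": 0,"dy": 0,"dz": 0,"wx": 0,"wy": 0,"wz": 0},
    {"dx": 0,"dy": 0,"dz": 0,"wx": 0,"wy": 0,"wz": 0},
  ],
)

```text
time: 4.9
tcp_pos: [0.4317, -0.0464, 0.0735]
ee_rot: [-3.139, -0.873, 1.314]
ft_force: [0.4, -1.4, 2.8]
gripper_width: 0.0336
finger_force: 12.0
```

Request:
send_rows(
  series=[
    {"dx": 0.071,"dy": 0,"dz": -0.06,"wx": 0,"wy": 0,"wz": 0},
    {"dx": 0.077,"dy": 0,"dz": -0.064,"wx": 0,"wy": 0,"wz": 0},
    {"dx": 0.077,"dy": 0,"dz": -0.064,"wx": 0,"wy": 0,"wz": 0},
    {"dx": 0.077,"dy": 0,"dz": -0.064,"wx": 0,"wy": 0,"wz": 0},
    {"dx": 0,"dy": 0,"dz": 0,"wx": 0,"wy": 0,"wz": 0},
  ],
)

```text
time: 5.52
tcp_pos: [0.4327, -0.0461, 0.2729]
ee_rot: [3.136, -0.871, 1.321]
ft_force: [-0.1, -0.8, -1.1]
gripper_width: 0.0338
finger_force: 12.0
```

Run:
```python
from g import *
p,R,o=pose(); print(o["time"],p.round(4),o["qpos"].round(3),o["ft_force"].round(1),o["gripper_width"])
T=robot.grab_frame("top");S=robot.grab_frame("side")
t=cv2.imread("pics/top0.png");s=cv2.imread("pics/side0.png")
a=np.hstack([crop(t,152,176,40,40,400,400),crop(t,190,176,40,40,400,400)])
b=np.hstack([crop(t,155,225,80,20,800,200)])
cv2.imwrite("pics/c3.png",np.vstack([a,b]))
# coil sub-pixel: non-green pixels around coil top
def cen(im,x,y,w,h):
    q=im[y:y+h,x:x+w].astype(float); m=(q[...,2]-q[...,1]>-5)&(q[...,2]>80); ys,xs=np.nonzero(m); return xs.mean()+x,ys.mean()+y,m.astype(int)
for im,b in((t,(196,211,14,12)),(s,(232,170,14,20))):
    r=cen(im,*b); print(r[:2]); print(r[2])
```

```text
5.525 [ 0.4327 -0.0461  0.2729] [-0.496  0.153  1.933  0.853  1.411 -0.547] [-0.1 -0.8 -1.1] 0.03377548592658141
(np.float64(201.68421052631578), np.float64(217.73684210526315))
[[0 0 0 0 0 0 0 0 0 0 0 0 0 0]
 [0 0 0 0 0 0 0 0 0 0 0 0 0 0]
 [0 0 0 0 0 0 0 0 0 0 0 0 0 0]
 [0 0 0 0 0 0 0 0 0 0 0 0 0 0]
 [0 0 0 0 0 0 0 0 0 0 0 0 0 0]
 [0 0 0 0 0 1 1 1 0 0 0 0 0 0]
 [0 0 0 0 1 1 1 1 1 0 0 0 0 0]
 [0 0 0 1 1 1 1 1 1 0 0 0 0 0]
 [0 0 0 0 1 1 1 1 0 0 0 0 0 0]
 [0 0 0 0 0 1 0 0 0 0 0 0 0 0]
 [0 0 0 0 0 0 0 0 0 0 0 0 0 0]
 [0 0 0 0 0 0 0 0 0 0 0 0 0 0]]
(np.float64(239.46666666666667), np.float64(180.73333333333332))
[[0 0 0 1 0 0 0 0 0 0 0 0 0 0]
 [0 0 0 0 0 0 0 0 0 0 0 0 0 0]
 [0 0 0 0 0 0 0 0 0 0 0 0 0 0]
 [0 0 0 0 0 0 0 0 0 0 0 0 0 0]
 [0 0 0 0 0 0 0 0 0 0 0 0 0 0]
 [0 0 0 0 0 0 0 0 0 0 0 0 0 0]
 [0 0 0 0 0 0 1 1 1 0 0 0 0 0]
 [0 0 0 0 0 0 1 1 1 0 0 0 0 0]
 [0 0 0 0 0 1 1 1 1 1 0 0 0 0]
 [0 0 0 0 0 1 1 1 1 1 0 0 0 0]
 [0 0 0 0 0 0 1 1 1 1 0 0 0 0]
 [0 0 0 0 0 0 0 1 1 1 1 0 0 0]
 [0 0 0 0 0 0 0 1 1 1 1 0 0 0]
 [0 0 0 0 0 0 1 1 1 1 1 0 0 0]
 [0 0 0 0 0 0 1 1 1 1 1 0 0 0]
 [0 0 0 0 0 0 1 1 1 1 0 0 0 0]
 [0 0 0 0 0 0 1 1 0 0 0 0 0 0]
 [0 0 0 0 0 0 0 0 0 0 0 0 0 0]
 [0 0 0 0 0 0 0 0 0 0 0 0 0 0]
 [0 0 0 0 0 0 0 0 0 0 0 0 0 0]]
```

View pics/c3.png

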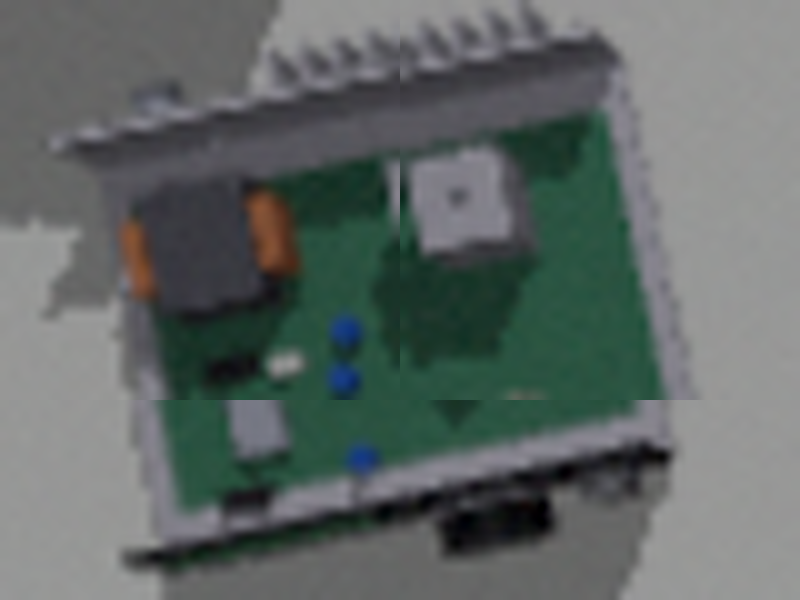

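Run:
```python
from g import *
T=robot.grab_frame("top");S=robot.grab_frame("side")
F=[ray(T,167.5,240.3,.078),ray(T,221.3,230.4,.078)];B=[ray(T,157,189.2,.078),ray(T,210.6,179.5,.078)]
for x in F+B: print(x.round(4))
f=(F[0]+F[1])/2;b=(B[0]+B[1])/2; print("front",f,"rear",b,np.linalg.norm(b-f),np.degrees(np.arctan2(*(b-f)[1::-1])))
print("coil top cam",ray(T,201.3,217.5,.052),"side",ray(S,239,176.5,.052), tri([T,S],[(201.3,217.5),(239,176.5)]))
print("can2",ray(T,195.5,195.3,.07), ray(S,257,160.3,.07))
for psi in (11,12,13):
  c=(f+b)/2; d=hv(psi); l=hv(psi+90); print(psi,"coil pred",(c-.035*d-.035*l).round(4),"can2",(c+.045*d-.035*l).round(4))
```

```text
[0.4527 0.4005 0.078 ]
[0.4901 0.2115 0.078 ]
[0.6336 0.4435 0.078 ]
[0.6707 0.2536 0.078 ]
front [0.4713863  0.30599531 0.078     ] rear [0.65219629 0.34853669 0.078     ] 0.18574720597419758 13.239876944439844
coil top cam [0.5366768  0.28802953 0.052     ] side [0.53683979 0.28911745 0.052     ] [0.53648272 0.28791433 0.05292979]
can2 [0.61450548 0.30746924 0.07      ] [0.61762399 0.31329575 0.07      ]
11 coil pred [0.5341 0.2862 0.078 ] can2 [0.6126 0.3015 0.078 ]
12 coil pred [0.5348 0.2858 0.078 ] can2 [0.6131 0.3024 0.078 ]
13 coil pred [0.5356 0.2853 0.078 ] can2 [0.6135 0.3033 0.078 ]
```

```bash
cat >> g.py <<'E'
Rg=Ro.from_euler("xyz",[-3.139,-.873,1.314]); r=Rg.inv().apply(np.array([.450,.0235,.017])-[.4317,-.0464,.0735]); r[1]=0
psi=12.5; thf=np.radians(50)
Qf=frame(hv(psi),np.cos(thf)*hv(psi-90)+np.sin(thf)*DOWN)
coil=np.array([.5365,.288,0])
def tcp_for(cen): return cen-Qf.apply(r)
E
python3 - <<'E'
from g import *
p,R,o=pose(); print(r,[tcp_for(coil+[0,0,h]).round(4) for h in (.2,.042)])
plan(p,R,[(tcp_for(coil+[0,0,.2]),Qf)])
E
```

```text
[0.00313286 0.         0.09166952] [array([0.5243, 0.3432, 0.2722]), array([0.5243, 0.3432, 0.1142])]
turn 9 x [ 0.0044 -0.1634 -0.0554] | shift 7 x [ 0.0781  0.0498 -0.0668] world d [0.0924 0.3889 0.0034]
```

Request:
send_rows(
  series=[
    {"dx": 0,"dy": 0,"dz": 0,"wx": 0.004,"wy": -0.163,"wz": -0.055},
    {"dx": 0,"dy": 0,"dz": 0,"wx": 0.004,"wy": -0.163,"wz": -0.055},
    {"dx": 0,"dy": 0,"dz": 0,"wx": 0.004,"wy": -0.163,"wz": -0.055},
    {"dx": 0,"dy": 0,"dz": 0,"wx": 0.004,"wy": -0.163,"wz": -0.055},
    {"dx": 0,"dy": 0,"dz": 0,"wx": 0.004,"wy": -0.163,"wz": -0.055},
    {"dx": 0,"dy": 0,"dz": 0,"wx": 0.004,"wy": -0.163,"wz": -0.055},
    {"dx": 0,"dy": 0,"dz": 0,"wx": 0.004,"wy": -0.163,"wz": -0.055},
    {"dx": 0,"dy": 0,"dz": 0,"wx": 0.004,"wy": -0.163,"wz": -0.055},
    {"dx": 0,"dy": 0,"dz": 0,"wx": 0.004,"wy": -0.163,"wz": -0.055},
    {"dx": 0,"dy": 0,"dz": 0,"wx": 0,"wy": 0,"wz": 0},
  ],
)

```text
time: 6.98
tcp_pos: [0.4318, -0.045, 0.2682]
ee_rot: [3.14, 0.694, 1.786]
ft_force: [-0.1, 0.1, -1.0]
gripper_width: 0.034
finger_force: 12.0
```

Run:
```python
from g import *
p,R,o=pose(); print(o["time"],p.round(4),o["qpos"].round(3),(R.inv()*Qf).as_rotvec().round(4),o["gripper_width"])
plan(p,R,[(tcp_for(coil+[0,0,.2]),Qf)])
```

```text
6.975 [ 0.4318 -0.045   0.2682] [ 0.065  0.077  1.973 -0.781  1.114  0.216] [-0.0001 -0.0045 -0.0019] 0.034007935049417154
turn 1 x [-0.0001 -0.0043 -0.0018] | shift 7 x [ 0.0778  0.0498 -0.0668] world d [0.0925 0.3882 0.0041]
```

Request:
send_rows(
  series=[
    {"dx": 0.078,"dy": 0.05,"dz": -0.067,"wx": 0,"wy": -0.004,"wz": -0.002},
    {"dx": 0.078,"dy": 0.05,"dz": -0.067,"wx": 0,"wy": 0,"wz": 0},
    {"dx": 0.078,"dy": 0.05,"dz": -0.067,"wx": 0,"wy": 0,"wz": 0},
    {"dx": 0.078,"dy": 0.05,"dz": -0.067,"wx": 0,"wy": 0,"wz": 0},
    {"dx": 0.078,"dy": 0.05,"dz": -0.067,"wx": 0,"wy": 0,"wz": 0},
    {"dx": 0.078,"dy": 0.05,"dz": -0.067,"wx": 0,"wy": 0,"wz": 0},
    {"dx": 0.078,"dy": 0.05,"dz": -0.067,"wx": 0,"wy": 0,"wz": 0},
    {"dx": 0,"dy": 0,"dz": 0,"wx": 0,"wy": 0,"wz": 0},
    {"dx": 0,"dy": 0,"dz": 0,"wx": 0,"wy": 0,"wz": 0},
  ],
)

```text
time: 8.1
tcp_pos: [0.5262, 0.3423, 0.2737]
ee_rot: [3.14, 0.697, 1.785]
ft_force: [0.5, -0.2, 0.3]
gripper_width: 0.0341
finger_force: 12.0
```

Run:
```python
from g import *
p,R,o=pose(); print(o["time"],p.round(4),o["qpos"].round(3),(R.inv()*Qf).as_rotvec().round(4),o["gripper_width"])
plan(p,R,[(tcp_for(coil+[0,0,.042]),Qf)])
f=[robot.grab_frame(n) for n in("side","top")]
cen=p+R.apply(r); u=R.apply(Qf.inv().apply([0,0,1.]))
for g,n in zip(f,"st"):
  print(n,"pred can top/bottom",proj(g,cen+.028*u).round(1),proj(g,cen-.028*u).round(1))
a=f[0]["frame"][90:210,170:330].copy(); b=f[1]["frame"][165:255,145:265]
cv2.imwrite("pics/c4.png",np.hstack([cv2.resize(a,(400,300),interpolation=2),cv2.resize(b,(400,300),interpolation=2)])[:,:,::-1])
```

```text
8.1 [0.5262 0.3423 0.2737] [ 0.678  0.637  1.195 -0.615  1.648  0.522] [-0.0008 -0.001  -0.0029] 0.03405560150575626
turn 1 x [-0.0008 -0.0009 -0.0027] | shift 3 x [ 0.069  -0.0011  0.0809] world d [-0.0019  0.0009 -0.1595]
s pred can top/bottom [234.  128.5] [235.9 144.6]
t pred can top/bottom [191.6 212.9] [195.  214.3]
```

View pics/c4.png

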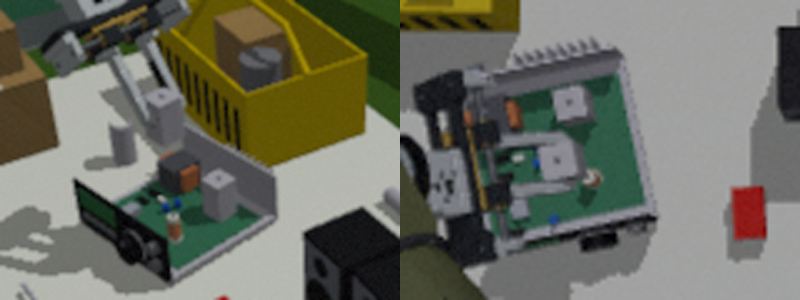

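The view shows the can upright, mouth down, in the gripper: top dot at side crop (165,95) and top crop (560,163). It is about 1–2 px off the prediction, so I measure it exactly.

Run:
```python
from g import *
p,R,o=pose()
S=robot.grab_frame("side");T=robot.grab_frame("top")
out=[]
for f,(x,y,w,h) in((S,(231,124,10,8)),(T,(189,210,9,8))):
    q=f["frame"][y:y+h,x:x+w].astype(int).sum(2)//3; print(q)
```

```text
[[111 106  86 100  87  51  96 138 150 140]
 [118 129 131 143 138 123 116 137 150 151]
 [139 146 149 150 150 153 148 148 149 151]
 [149 148 137 122 136 149 151 151 152 149]
 [150 151 132 107 129 148 148 150 151 151]
 [149 151 145 138 143 148 148 148 139 131]
 [146 150 151 151 149 150 141 122 108 101]
 [117 135 146 152 143 129 114  96  88  95]]
[[144 145 145 141 140 141 141 139 100]
 [142 139 134 134 139 141 140 140 109]
 [142 141 110 113 138 141 142 141 119]
 [142 143 108  85 134 143 143 144 124]
 [142 140 132 126 139 142 142 143 135]
 [141 143 143 143 145 142 142 144 144]
 [143 142 142 142 142 141 141 143 139]
 [142 142 141 137 136 133 132 129 106]]
```

Prediction and dot agree to within about 1 mm in both views. Descending.

Request:
send_rows(
  series=[
    {"dx": 0.065,"dy": -0.001,"dz": 0.076,"wx": -0.001,"wy": -0.001,"wz": -0.003},
    {"dx": 0.05,"dy": -0.001,"dz": 0.058,"wx": 0,"wy": 0,"wz": 0},
    {"dx": 0.03,"dy": -0.001,"dz": 0.036,"wx": 0,"wy": 0,"wz": 0},
    {"dx": 0.03,"dy": 0,"dz": 0.036,"wx": 0,"wy": 0,"wz": 0},
    {"dx": 0.025,"dy": 0,"dz": 0.028,"wx": 0,"wy": 0,"wz": 0},
    {"dx": 0,"dy": 0,"dz": 0,"wx": 0,"wy": 0,"wz": 0},
  ],
)

```text
time: 9.05
tcp_pos: [0.5246, 0.3437, 0.1196]
ee_rot: [3.14, 0.702, 1.789]
ft_force: [0.8, -0.5, -0.7]
gripper_width: 0.0338
finger_force: 12.0
```

Run:
```python
from g import *
p,R,o=pose(); print(o["time"],p.round(4),o["qpos"].round(3),o["ft_force"].round(1),(R.inv()*Qf).as_rotvec().round(4),o["gripper_width"], (p+R.apply(r)).round(4))
plan(p,R,[(tcp_for(coil+[0,0,.042]),Qf)])
```

```text
9.05 [0.5246 0.3437 0.1196] [ 0.682  0.812  1.287 -0.623  1.433  0.677] [ 0.8 -0.5 -0.7] [ 0.0017  0.0034 -0.0001] 0.033846447206327554 [0.537  0.2883 0.0475]
turn 1 x [ 0.0016  0.0032 -0.0001] | shift 1 x [ 0.0062 -0.0009  0.0088] world d [-0.0003 -0.0006 -0.0054]
```

Request:
send_rows(
  series=[
    {"dx": 0.004,"dy": 0,"dz": 0.005,"wx": 0,"wy": 0.003,"wz": 0},
    {"dx": 0.002,"dy": 0,"dz": 0.003,"wx": 0,"wy": 0,"wz": 0},
    {"dx": 0,"dy": 0,"dz": 0,"wx": 0,"wy": 0,"wz": 0},
    {"dx": 0,"dy": 0,"dz": 0,"wx": 0,"wy": 0,"wz": 0},
  ],
)

```text
time: 9.55
tcp_pos: [0.525, 0.3437, 0.116]
ee_rot: [3.137, 0.697, 1.787]
ft_force: [1.0, -0.3, -0.3]
gripper_width: 0.0336
finger_force: 12.0
```

Request:
send_rows(
  series=[
    {"dx": 0.002,"dy": 0,"dz": 0.002,"wx": 0,"wy": 0,"wz": 0},
    {"dx": 0.002,"dy": 0,"dz": 0.002,"wx": 0,"wy": 0,"wz": 0},
    {"dx": 0,"dy": 0,"dz": 0,"wx": 0,"wy": 0,"wz": 0},
    {"dx": 0,"dy": 0,"dz": 0,"wx": 0,"wy": 0,"wz": 0},
  ],
)

```text
time: 10.05
tcp_pos: [0.525, 0.344, 0.1147]
ee_rot: [3.136, 0.699, 1.786]
ft_force: [-4.9, -0.3, 14.8]
gripper_width: 0.0339
finger_force: 12.0
```

Request:
send_rows(
  series=[
    {"dx": -0.001,"dy": 0,"dz": -0.001,"wx": 0,"wy": 0,"wz": 0},
    {"dx": 0,"dy": 0,"dz": 0,"wx": 0,"wy": 0,"wz": 0},
  ],
)

```text
time: 10.3
tcp_pos: [0.525, 0.3439, 0.1148]
ee_rot: [3.137, 0.698, 1.786]
ft_force: [-2.4, -0.8, 8.2]
gripper_width: 0.0336
finger_force: 12.0
```

Request:
send_rows(
  fingers=0.56,
  series=[
    {"dx": 0,"dy": 0,"dz": 0,"wx": 0,"wy": 0,"wz": 0},
    {"dx": 0,"dy": 0,"dz": 0,"wx": 0,"wy": 0,"wz": 0},
    {"dx": 0,"dy": 0,"dz": 0,"wx": 0,"wy": 0,"wz": 0},
    {"dx": 0,"dy": 0,"dz": 0,"wx": 0,"wy": 0,"wz": 0},
  ],
)

```text
time: 10.8
tcp_pos: [0.5249, 0.3438, 0.1135]
ee_rot: [3.138, 0.698, 1.788]
ft_force: [-0.3, -0.4, 0.1]
gripper_width: 0.0527
finger_force: 0.0
```

Run:
```python
from g import *
p,R,o=pose(); print(o["time"],p.round(4),o["ft_force"].round(1),o["gripper_width"])
plan(p,R,[(p-.08*R.as_matrix()[:,2],R),(p-.08*R.as_matrix()[:,2]+[-.0,-.0,.14],R)])
```

```text
10.8 [0.5249 0.3438 0.1135] [-0.3 -0.4  0.1] 0.05269655071208907
turn 1 x [0. 0. 0.] | shift 2 x [ 0.   -0.   -0.08] world d [-0.0113  0.0501  0.0613]
turn 1 x [0. 0. 0.] | shift 3 x [-0.06    0.0003 -0.0715] world d [0.   0.   0.14]
```

Request:
send_rows(
  series=[
    {"dx": 0,"dy": 0,"dz": -0.03,"wx": 0,"wy": 0,"wz": 0},
    {"dx": 0,"dy": 0,"dz": -0.06,"wx": 0,"wy": 0,"wz": 0},
    {"dx": 0,"dy": 0,"dz": -0.07,"wx": 0,"wy": 0,"wz": 0},
    {"dx": -0.06,"dy": 0,"dz": -0.071,"wx": 0,"wy": 0,"wz": 0},
    {"dx": -0.06,"dy": 0,"dz": -0.071,"wx": 0,"wy": 0,"wz": 0},
    {"dx": -0.06,"dy": 0,"dz": -0.071,"wx": 0,"wy": 0,"wz": 0},
    {"dx": 0,"dy": 0,"dz": 0,"wx": 0,"wy": 0,"wz": 0},
  ],
)

```text
time: 11.68
tcp_pos: [0.5132, 0.394, 0.3194]
ee_rot: [3.129, 0.694, 1.782]
ft_force: [-0.0, 0.1, -1.0]
gripper_width: 0.0528
finger_force: 0.0
```

```bash
cat >> g.py <<'E'
cy=-17.3; Qc=frame(hv(cy),DOWN); Hc=np.array([.5625,-.287,.100])
E
python3 - <<'E'
from g import *
p,R,o=pose(); print(o["time"],p.round(4),o["qpos"].round(3),o["ft_force"].round(1),o["gripper_width"])
plan(p,R,[(p,Qc),(Hc+[0,0,.078+.13],Qc)])
f=[robot.grab_frame(n) for n in("side","top")]
a=f[0]["frame"][120:210,180:300].copy(); b=f[1]["frame"][165:255,145:265]
cv2.imwrite("pics/c5.png",np.hstack([cv2.resize(a,(400,300),interpolation=2),cv2.resize(b,(400,300),interpolation=2)])[:,:,::-1])
E
```

```text
11.675 [0.5132 0.394  0.3194] [ 0.747  0.664  1.046 -0.604  1.779  0.51 ] [-0.   0.1 -1. ] 0.052769982010995725
turn 5 x [0.0362 0.129  0.0949] | shift 1 x [0. 0. 0.] world d [0. 0. 0.]
turn 1 x [0. 0. 0.] | shift 12 x [-0.1059  0.0416  0.0019] world d [ 0.0493 -0.681  -0.0114]
```

View pics/c5.png

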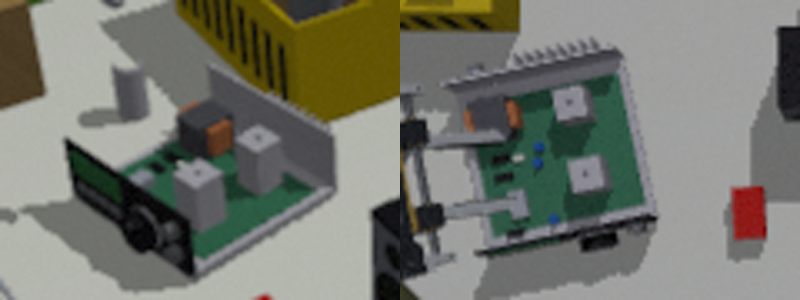

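The can stands upright over the coil at top crop (590,172), level with the fitted one, and no coil shows. On to the cover.

Request:
send_rows(
  series=[
    {"dx": 0,"dy": 0,"dz": 0,"wx": 0.036,"wy": 0.129,"wz": 0.095},
    {"dx": 0,"dy": 0,"dz": 0,"wx": 0.036,"wy": 0.129,"wz": 0.095},
    {"dx": 0,"dy": 0,"dz": 0,"wx": 0.036,"wy": 0.129,"wz": 0.095},
    {"dx": 0,"dy": 0,"dz": 0,"wx": 0.036,"wy": 0.129,"wz": 0.095},
    {"dx": 0,"dy": 0,"dz": 0,"wx": 0.036,"wy": 0.129,"wz": 0.095},
    {"dx": -0.106,"dy": 0.042,"dz": 0,"wx": 0,"wy": 0,"wz": 0},
    {"dx": -0.106,"dy": 0.042,"dz": 0,"wx": 0,"wy": 0,"wz": 0},
    {"dx": -0.106,"dy": 0.042,"dz": 0,"wx": 0,"wy": 0,"wz": 0},
    {"dx": -0.106,"dy": 0.042,"dz": 0,"wx": 0,"wy": 0,"wz": 0},
    {"dx": -0.106,"dy": 0.042,"dz": 0,"wx": 0,"wy": 0,"wz": 0},
  ],
)

```text
time: 13.02
tcp_pos: [0.5341, 0.1075, 0.3146]
ee_rot: [-3.137, 0.007, 1.269]
ft_force: [0.1, 0.1, -0.1]
gripper_width: 0.0524
finger_force: 0.0
```

Request:
send_rows(
  series=[
    {"dx": -0.106,"dy": 0.042,"dz": 0,"wx": 0,"wy": 0,"wz": 0},
    {"dx": -0.106,"dy": 0.042,"dz": 0,"wx": 0,"wy": 0,"wz": 0},
    {"dx": -0.106,"dy": 0.042,"dz": 0,"wx": 0,"wy": 0,"wz": 0},
    {"dx": -0.106,"dy": 0.041,"dz": 0,"wx": 0,"wy": 0,"wz": 0},
    {"dx": -0.106,"dy": 0.041,"dz": 0,"wx": 0,"wy": 0,"wz": 0},
    {"dx": -0.106,"dy": 0.041,"dz": 0,"wx": 0,"wy": 0,"wz": 0},
    {"dx": -0.106,"dy": 0.041,"dz": 0,"wx": 0,"wy": 0,"wz": 0},
    {"dx": 0,"dy": 0,"dz": 0,"wx": 0,"wy": 0,"wz": 0},
    {"dx": 0,"dy": 0,"dz": 0,"wx": 0,"wy": 0,"wz": 0},
  ],
)

```text
time: 14.15
tcp_pos: [0.5625, -0.2877, 0.3165]
ee_rot: [-3.137, 0.005, 1.268]
ft_force: [-0.6, 0.2, 0.1]
gripper_width: 0.0528
finger_force: 0.0
```

Run:
```python
from g import *
p,R,o=pose(); print(o["time"],p.round(4),o["qpos"].round(3),o["ft_force"].round(1),(R.inv()*Qc).as_rotvec().round(4))
plan(p,R,[(Hc+[0,0,.078],Qc)])
T=robot.grab_frame("top"); S=robot.grab_frame("side")
cv2.imwrite("pics/c6.png",np.hstack([cv2.resize(S["frame"][225:375,290:440],(400,400),interpolation=2),cv2.resize(T["frame"][165:265,315:415],(400,400),interpolation=2)])[:,:,::-1])
for k in((0,.06,.107),(0,-.06,.107),(0,0,.107)):
  P=Hc*[1,1,0]+k[1]*hv(cy+90)+[0,0,k[2]]; print(k,proj(S,P).round(1),proj(T,P).round(1))
```

```text
14.15 [ 0.5625 -0.2877  0.3165] [-0.529  0.478  1.244 -0.006  1.423 -0.226] [-0.6  0.2  0.1] [-0.0045  0.0054 -0.0005]
turn 1 x [-0.0043  0.0051 -0.0005] | shift 3 x [ 0.0004 -0.0001  0.0923] world d [ 0.      0.0007 -0.1385]
(0, 0.06, 0.107) [351.1 261.6] [347.6 205.7]
(0, -0.06, 0.107) [370.7 301.3] [380.7 216.4]
(0, 0, 0.107) [360.5 280.6] [364.1 211. ]
```

View pics/c6.png

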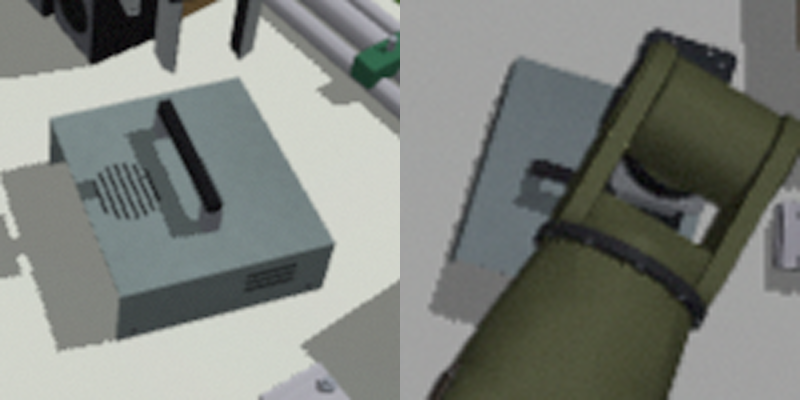

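The handle runs in the side crop from (162,103) to (212,208), matching the prediction to about 1–2 px, and the fingers are still above it. Descending to grip.

Request:
send_rows(
  series=[
    {"dx": 0,"dy": 0,"dz": 0.09,"wx": -0.004,"wy": 0.005,"wz": 0},
    {"dx": 0,"dy": 0,"dz": 0.09,"wx": 0,"wy": 0,"wz": 0},
    {"dx": 0,"dy": 0,"dz": 0.05,"wx": 0,"wy": 0,"wz": 0},
    {"dx": 0,"dy": 0,"dz": 0.047,"wx": 0,"wy": 0,"wz": 0},
    {"dx": 0,"dy": 0,"dz": 0,"wx": 0,"wy": 0,"wz": 0},
    {"dx": 0,"dy": 0,"dz": 0,"wx": 0,"wy": 0,"wz": 0},
  ],
)

```text
time: 15.0
tcp_pos: [0.5629, -0.2882, 0.1804]
ee_rot: [3.139, 0.001, 1.269]
ft_force: [0.2, -0.5, -0.6]
gripper_width: 0.0529
finger_force: 0.0
```

Request:
send_rows(
  fingers=0,
  force=40,
  series=[
    {"dx": 0,"dy": 0,"dz": 0,"wx": 0,"wy": 0,"wz": 0},
    {"dx": 0,"dy": 0,"dz": 0,"wx": 0,"wy": 0,"wz": 0},
    {"dx": 0,"dy": 0,"dz": 0,"wx": 0,"wy": 0,"wz": 0},
    {"dx": 0,"dy": 0,"dz": 0,"wx": 0,"wy": 0,"wz": 0},
    {"dx": 0,"dy": 0,"dz": 0,"wx": 0,"wy": 0,"wz": 0},
    {"dx": 0,"dy": 0,"dz": 0,"wx": 0,"wy": 0,"wz": 0},
  ],
)

```text
time: 15.75
tcp_pos: [0.5624, -0.2887, 0.1792]
ee_rot: [3.14, 0.001, 1.268]
ft_force: [0.1, 0.6, 2.1]
gripper_width: 0.014
finger_force: 40.0
```

Run:
```python
from g import *
p,R,o=pose(); print(o["time"],p.round(4),o["ee_rot"],o["ft_force"].round(1),o["moment"].round(2),o["gripper_width"],(R.inv()*Qc).as_rotvec().round(4))
```

```text
15.75 [ 0.5624 -0.2887  0.1792] [3.14007540e+00 9.49433886e-04 1.26836087e+00] [0.1 0.6 2.1] [-0.05  0.3   0.12] 0.013999853319474403 [ 0.0015  0.0009 -0.0005]
```

Request:
send_rows(
  series=[
    {"dx": 0,"dy": 0,"dz": -0.01,"wx": 0,"wy": 0,"wz": 0},
    {"dx": 0,"dy": 0,"dz": -0.03,"wx": 0,"wy": 0,"wz": 0},
    {"dx": 0,"dy": 0,"dz": -0.06,"wx": 0,"wy": 0,"wz": 0},
    {"dx": 0,"dy": 0,"dz": -0.07,"wx": 0,"wy": 0,"wz": 0},
    {"dx": 0,"dy": 0,"dz": -0.07,"wx": 0,"wy": 0,"wz": 0},
    {"dx": 0,"dy": 0,"dz": -0.07,"wx": 0,"wy": 0,"wz": 0},
    {"dx": 0,"dy": 0,"dz": -0.06,"wx": 0,"wy": 0,"wz": 0},
    {"dx": 0,"dy": 0,"dz": -0.03,"wx": 0,"wy": 0,"wz": 0},
    {"dx": 0,"dy": 0,"dz": 0,"wx": 0,"wy": 0,"wz": 0},
    {"dx": 0,"dy": 0,"dz": 0,"wx": 0,"wy": 0,"wz": 0},
  ],
)

```text
time: 17.0
tcp_pos: [0.562, -0.2883, 0.3776]
ee_rot: [-3.141, 0.0, 1.268]
ft_force: [0.7, -0.3, -5.2]
gripper_width: 0.0138
finger_force: 40.0
```

Run:
```python
from g import *
p,R,o=pose(); print(o["time"],p.round(4),o["qpos"].round(3),o["ee_rot"].round(3),o["ft_force"].round(1),o["moment"].round(2),o["gripper_width"])
q=np.array([.5625,.3285,p[2]])
d=Qc.inv().apply(q-p)/.5; print("total shift tool",d.round(3))
# after tool yaw about vertical: print turn about tool z to go from cy to psi
print("wz total",-(psi-cy)/60)
Q2=frame(hv(psi),DOWN)
plan(p,R,[(q,Q2)])
f=[robot.grab_frame(n) for n in("side","top")]
cv2.imwrite("pics/c7.png",np.hstack([cv2.resize(f[0]["frame"][110:350,270:470],(380,456),interpolation=2),cv2.resize(f[1]["frame"][150:270,300:400],(380,456),interpolation=2)])[:,:,::-1])
```

```text
17.0 [ 0.562  -0.2883  0.3776] [-5.320e-01  4.500e-01  1.146e+00 -1.000e-03  1.546e+00 -2.290e-01] [-3.141  0.     1.268] [ 0.7 -0.3 -5.2] [-0.09  0.1  -0.02] 0.01384988776841582
total shift tool [ 1.178 -0.366  0.   ]
wz total -0.4966666666666667
turn 3 x [-2.000e-04  1.000e-04 -1.657e-01] | shift 11 x [0.1095 0.0244 0.    ] world d [5.000e-04 6.168e-01 0.000e+00]
```

View pics/c7.png

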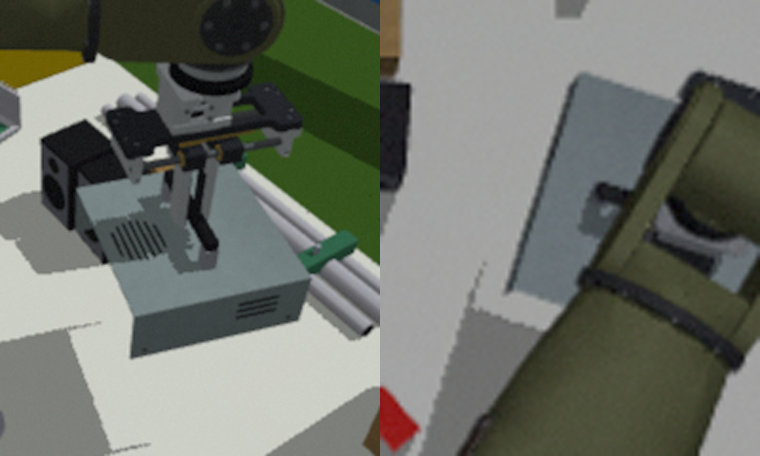

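The cover is off the table and hangs level in the grip, so I turn it and carry it over.

Request:
send_rows(
  series=[
    {"dx": 0,"dy": 0,"dz": 0,"wx": 0,"wy": 0,"wz": -0.083},
    {"dx": 0,"dy": 0,"dz": 0,"wx": 0,"wy": 0,"wz": -0.083},
    {"dx": 0,"dy": 0,"dz": 0,"wx": 0,"wy": 0,"wz": -0.083},
    {"dx": 0,"dy": 0,"dz": 0,"wx": 0,"wy": 0,"wz": -0.083},
    {"dx": 0,"dy": 0,"dz": 0,"wx": 0,"wy": 0,"wz": -0.083},
    {"dx": 0,"dy": 0,"dz": 0,"wx": 0,"wy": 0,"wz": -0.082},
    {"dx": 0.03,"dy": 0.007,"dz": 0,"wx": 0,"wy": 0,"wz": 0},
    {"dx": 0.06,"dy": 0.013,"dz": 0,"wx": 0,"wy": 0,"wz": 0},
    {"dx": 0.07,"dy": 0.016,"dz": 0,"wx": 0,"wy": 0,"wz": 0},
    {"dx": 0.07,"dy": 0.016,"dz": 0,"wx": 0,"wy": 0,"wz": 0},
  ],
)

```text
time: 18.35
tcp_pos: [0.5624, -0.1685, 0.3786]
ee_rot: [3.141, 0.001, 1.787]
ft_force: [0.4, -0.3, -3.3]
gripper_width: 0.0138
finger_force: 40.0
```

Request:
send_rows(
  series=[
    {"dx": 0.07,"dy": 0.016,"dz": 0,"wx": 0,"wy": 0,"wz": 0},
    {"dx": 0.07,"dy": 0.016,"dz": 0,"wx": 0,"wy": 0,"wz": 0},
    {"dx": 0.07,"dy": 0.016,"dz": 0,"wx": 0,"wy": 0,"wz": 0},
    {"dx": 0.07,"dy": 0.016,"dz": 0,"wx": 0,"wy": 0,"wz": 0},
    {"dx": 0.07,"dy": 0.016,"dz": 0,"wx": 0,"wy": 0,"wz": 0},
    {"dx": 0.07,"dy": 0.016,"dz": 0,"wx": 0,"wy": 0,"wz": 0},
    {"dx": 0.07,"dy": 0.016,"dz": 0,"wx": 0,"wy": 0,"wz": 0},
    {"dx": 0.07,"dy": 0.016,"dz": 0,"wx": 0,"wy": 0,"wz": 0},
    {"dx": 0.07,"dy": 0.016,"dz": 0,"wx": 0,"wy": 0,"wz": 0},
  ],
)

```text
time: 19.48
tcp_pos: [0.564, 0.1546, 0.3783]
ee_rot: [3.141, 0.001, 1.787]
ft_force: [0.1, -0.8, -4.2]
gripper_width: 0.0135
finger_force: 40.0
```

Request:
send_rows(
  series=[
    {"dx": 0.07,"dy": 0.015,"dz": 0,"wx": 0,"wy": 0,"wz": 0},
    {"dx": 0.07,"dy": 0.014,"dz": 0,"wx": 0,"wy": 0,"wz": 0},
    {"dx": 0.07,"dy": 0.014,"dz": 0,"wx": 0,"wy": 0,"wz": 0},
    {"dx": 0.06,"dy": 0.013,"dz": 0,"wx": 0,"wy": 0,"wz": 0},
    {"dx": 0.03,"dy": 0.007,"dz": 0,"wx": 0,"wy": 0,"wz": 0},
    {"dx": 0.015,"dy": 0,"dz": 0,"wx": 0,"wy": 0,"wz": 0},
    {"dx": 0,"dy": 0,"dz": 0,"wx": 0,"wy": 0,"wz": 0},
    {"dx": 0,"dy": 0,"dz": 0,"wx": 0,"wy": 0,"wz": 0},
  ],
)

```text
time: 20.48
tcp_pos: [0.5616, 0.3124, 0.3785]
ee_rot: [3.14, 0.002, 1.788]
ft_force: [-0.2, 0.5, -3.4]
gripper_width: 0.0139
finger_force: 40.0
```

Run:
```python
from g import *
p,R,o=pose(); print(o["time"],p.round(4),o["qpos"].round(3),o["ee_rot"].round(3),o["ft_force"].round(1),o["moment"].round(2),o["gripper_width"])
f=[robot.grab_frame(n) for n in("side","top")]
cv2.imwrite("pics/c8.png",np.hstack([crop(f[0]["frame"],150,60,160,180,400,450),crop(f[1]["frame"],120,150,140,157,400,450)])[:,:,::-1])
x=R.as_matrix()[:,1]; x=x*np.sign(x[0]); yv=np.cross([0,0,1.],x); H=p+.078*R.as_matrix()[:,2]
for a in(-.095,.095):
  for b in(-.098,.098):
    for zz in (-.1,-.032): P=H+a*x+b*yv+[0,0,zz]; print(a,b,zz,"side",proj(f[0],P).round(1),"top",proj(f[1],P).round(1))
```

```text
20.475 [0.5616 0.3124 0.3785] [ 0.451  0.476  1.106 -0.002  1.558  0.234] [3.140e+00 2.000e-03 1.788e+00] [-0.2  0.5 -3.4] [-0.02  0.06  0.03] 0.01387794124259758
-0.095 -0.098 -0.1 side [234.1 156.6] top [220.8 228.7]
-0.095 -0.098 -0.032 side [231.6 135.7] top [217.8 227.7]
-0.095 0.098 -0.1 side [193.8 131.1] top [161.9 240.9]
-0.095 0.098 -0.032 side [190.  111.1] top [156.1 240.4]
0.095 -0.098 -0.1 side [282.9 130.9] top [209.7 172.3]
0.095 -0.098 -0.032 side [282.3 110.7] top [206.2 168.5]
0.095 0.098 -0.1 side [241.7 109.1] top [151.2 184.3]
0.095 0.098 -0.032 side [239.8  89.8] top [144.9 181.1]
```

View pics/c8.png

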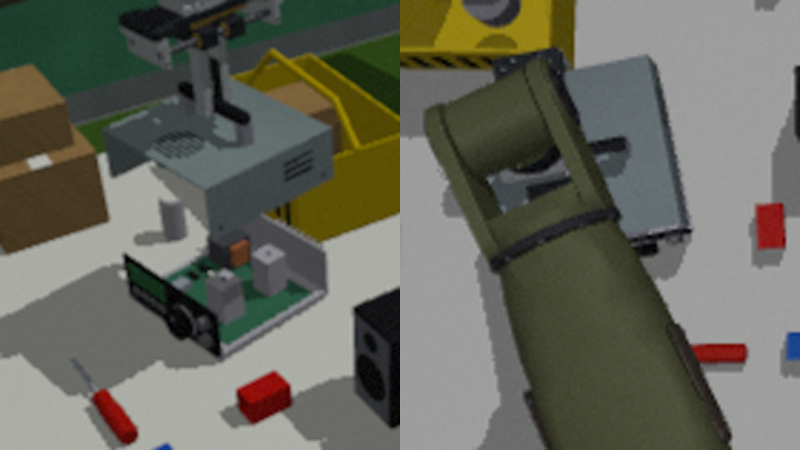

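The cover hangs level over the receiver with its slots to the front. Roof corners in the side crop, (208,187), (332,128) and (105,128), match the prediction to about 1 px. One numeric check of the cover's edges before lowering.

```bash
cat > chk.py <<'E'
from g import *
def corners(f,win):
    x0,y0,w,h=win; q=f["frame"][y0:y0+h,x0:x0+w].astype(int); r,g,b=q[...,0],q[...,1],q[...,2]
    m=((b-r>7)&(g-r>2)&(abs(g-b)<14)&(r>40)).astype(np.uint8); m=cv2.morphologyEx(m,cv2.MORPH_OPEN,np.ones((2,2),np.uint8))
    c=max(cv2.findContours(m,0,cv2.CHAIN_APPROX_NONE)[0],key=cv2.contourArea); h=cv2.convexHull(c)
    return cv2.contourArea(c),(cv2.approxPolyDP(h,2.0,True).reshape(-1,2)+[x0,y0]).tolist()
def pred(fs):
    p,R,o=pose(); x=R.as_matrix()[:,1]; x=x*np.sign(x[0]); yv=np.cross([0,0,1.],x); H=p+.078*R.as_matrix()[:,2]; H[2]-=.0
    for n,a,b,zz in(("FR low",-.095,-.098,-.1),("FR roof",-.095,-.098,-.032),("FL roof",-.095,.098,-.032),("RR roof",.095,-.098,-.032),("RR low",.095,-.098,-.1)):
        P=H+a*x+b*yv+[0,0,zz]; print(n,*[proj(f,P).round(1) for f in fs])
E
python3 - <<'E'
from chk import *
S,T=robot.grab_frame("side"),robot.grab_frame("top")
print(corners(S,(185,80,110,90))); print(corners(T,(185,160,45,80))); pred([S,T])
E
```

```text
(1193.5, [[282, 114], [260, 128], [236, 136], [210, 123], [207, 116], [243, 94], [281, 111]])
(1370.0, [[207, 170], [210, 174], [220, 226], [217, 229], [200, 232], [185, 199], [185, 174]])
FR low [234.1 156.5] [220.7 228.7]
FR roof [231.5 135.7] [217.7 227.7]
FL roof [190.  111.1] [156.  240.4]
RR roof [282.2 110.7] [206.  168.5]
RR low [282.9 130.8] [209.6 172.3]
```

Request:
send_rows(
  series=[
    {"dx": 0.01,"dy": 0.004,"dz": 0,"wx": 0,"wy": 0,"wz": 0},
    {"dx": 0.011,"dy": 0.004,"dz": 0.01,"wx": 0,"wy": 0,"wz": 0},
    {"dx": 0.01,"dy": 0.004,"dz": 0.03,"wx": 0,"wy": 0,"wz": 0},
    {"dx": 0,"dy": 0,"dz": 0.04,"wx": 0,"wy": 0,"wz": 0},
    {"dx": 0,"dy": 0,"dz": 0.04,"wx": 0,"wy": 0,"wz": 0},
    {"dx": 0,"dy": 0,"dz": 0.02,"wx": 0,"wy": 0,"wz": 0},
    {"dx": 0,"dy": 0,"dz": 0,"wx": 0,"wy": 0,"wz": 0},
    {"dx": 0,"dy": 0,"dz": 0,"wx": 0,"wy": 0,"wz": 0},
  ],
)

```text
time: 21.68
tcp_pos: [0.5642, 0.3297, 0.309]
ee_rot: [3.14, 0.001, 1.789]
ft_force: [-0.3, -0.1, -3.3]
gripper_width: 0.0137
finger_force: 40.0
```

Run:
```python
from chk import *
p,R,o=pose(); print(o["time"],p.round(4),o["ee_rot"].round(4),o["ft_force"].round(1))
S,T=robot.grab_frame("side"),robot.grab_frame("top")
print(corners(S,(185,80,110,110))); print(corners(T,(185,160,45,80))); pred([S,T])
plan(p,R,[(np.array([.564,.3288,.278]),frame(hv(psi),DOWN))])
```

```text
21.675 [0.5642 0.3297 0.309 ] [3.1395e+00 1.2000e-03 1.7889e+00] [-0.3 -0.1 -3.3]
(1271.0, [[244, 111], [270, 123], [280, 132], [260, 159], [243, 169], [211, 140], [211, 135]])
(1248.5, [[205, 173], [208, 176], [219, 229], [199, 232], [185, 201], [185, 177]])
FR low [234.8 173.1] [218.6 228.9]
FR roof [232.4 153.9] [215.7 227.9]
FL roof [192.6 128.9] [156.8 240.1]
RR roof [280.7 128.5] [204.5 171.5]
RR low [281.4 147.2] [207.9 174.9]
turn 1 x [ 0.002   0.0012 -0.0001] | shift 1 x [-0.0016 -0.0008  0.0621] world d [-0.0002 -0.0009 -0.031 ]
```

Request:
send_rows(
  series=[
    {"dx": 0,"dy": 0,"dz": 0.01,"wx": 0.001,"wy": 0.001,"wz": 0},
    {"dx": -0.001,"dy": 0,"dz": 0.02,"wx": 0.001,"wy": 0,"wz": 0},
    {"dx": -0.001,"dy": 0,"dz": 0.02,"wx": 0,"wy": 0,"wz": 0},
    {"dx": 0,"dy": 0,"dz": 0.012,"wx": 0,"wy": 0,"wz": 0},
    {"dx": 0,"dy": 0,"dz": 0,"wx": 0,"wy": 0,"wz": 0},
    {"dx": 0,"dy": 0,"dz": 0,"wx": 0,"wy": 0,"wz": 0},
  ],
)

```text
time: 22.52
tcp_pos: [0.5644, 0.3286, 0.2776]
ee_rot: [-3.141, 0.0, 1.789]
ft_force: [0.3, -0.9, -3.7]
gripper_width: 0.0135
finger_force: 40.0
```

Run:
```python
from chk import *
p,R,o=pose(); print(o["time"],p.round(4),o["ee_rot"].round(4),o["ft_force"].round(1),o["moment"].round(2))
S,T=robot.grab_frame("side"),robot.grab_frame("top")
# gap column profile at cover's front-right lower corner in side view
pred([S,T])
for u in (222,228,234,238): print(u,S["frame"][168:212,u].mean(1).astype(int).tolist())
print("radio FR top pred side",proj(S,[.4905,.2113,.078]).round(1),"FL",proj(S,[.4525,.399,.078]).round(1))
```

```text
22.525 [0.5644 0.3286 0.2776] [-3.1410e+00  4.0000e-04  1.7889e+00] [ 0.3 -0.9 -3.7] [-0.1   0.06  0.01]
FR low [236.  181.6] [220.2 229.3]
FR roof [233.6 163. ] [217.4 228.4]
FL roof [194.3 137.7] [159.7 240.3]
RR roof [281.2 137.5] [206.4 173.1]
RR low [281.8 155.7] [209.7 176.4]
222 [45, 39, 52, 72, 80, 82, 77, 60, 33, 8, 6, 12, 4, 21, 57, 49, 17, 10, 10, 5, 12, 7, 7, 10, 9, 7, 8, 25, 82, 106, 105, 105, 107, 107, 106, 106, 105, 106, 107, 147, 171, 174, 172, 172]
228 [33, 21, 12, 16, 31, 38, 39, 36, 38, 37, 39, 34, 23, 15, 10, 6, 12, 8, 6, 32, 49, 52, 51, 47, 43, 34, 18, 22, 37, 74, 99, 106, 106, 106, 106, 105, 106, 105, 108, 149, 172, 172, 172, 171]
234 [72, 82, 79, 78, 81, 79, 73, 72, 75, 72, 76, 73, 76, 74, 75, 67, 40, 13, 11, 2, 12, 20, 24, 17, 11, 16, 29, 40, 37, 36, 21, 13, 23, 63, 96, 107, 106, 108, 148, 173, 172, 172, 172, 172]
238 [67, 67, 68, 68, 67, 68, 67, 71, 63, 65, 68, 67, 70, 73, 74, 75, 74, 74, 74, 73, 68, 49, 38, 37, 34, 31, 44, 51, 66, 98, 98, 75, 60, 56, 58, 78, 98, 149, 173, 173, 171, 174, 173, 173]
radio FR top pred side [236.2 187.8] FL [200.  161.7]
```

```bash
python3 -c "
from bench import robot
print(robot.finish_job())"
```

```text
the job is handed in; nothing more can be done
None
```

The job is handed in at 22.6 s: the can stands mouth-down over the coil on the deck, and the arm is holding the cover level above the receiver, loudspeaker end over the front panel, with a gap of about 2 cm. Position checks agreed to within about 3 mm, but the last check, at the final height, was by numbers only because the 10 pictures were used up.

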